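# Open the sample box, point out the nut, shut the box

### The arm

A 6-joint arm with a two-finger parallel gripper is mounted at the origin on a cart in front of the work surface, level with it; the furniture and walls round the work are solid. World frame = base frame: x ahead of the robot, y to its left, z up, the work surface at z = 0. Lengths are in m, angles in rad, forces in N, time in s.
With the tool pointing down it reaches from about 0.425 to 0.95 m from the base axis. Payload 14.7 kg.
Tool frame: the origin (TCP) lies between the finger pads, 19 mm behind the fingertips; this is the grasp point; z points along the fingers, y is the line along which they close (so a half turn about z gives the same grasp; the last joint's range is limited). The gripper opens to 85 mm and grips with 20 to 120 N. Pads are 22 mm wide; open, the fingers measure 114 mm over their backs; the gripper's body (76 mm by 85 mm) begins 54 mm behind the grasp point. The pads swing forward as they close: fully open they stand 13 mm farther back than shut.
Start: joints at [1.203, 0.48, 1.596, -0, 1.065, -0.047], TCP at [0.205, 0.617, 0.25] pointing down, gripper open.
Joint ranges: [-2.75, 2.75], [-0.82, 2.05], [0.23, 2.67], [-1.56, 4.7], [0.09, 2.69], [-2.92, 2.92]. Speed limits (rad/s): [1.89, 1.89, 2.39, 3.01, 3.01, 3.01].

### API

Orientations are given as a rotation vector (axis times angle).
In Python, from plant import arm, telemetry, workorder, get_image, camera_model gives the robot as it stands (arm), with the cameras as plain functions, the readings (telemetry) and the job (workorder).
- The arm moves only by the shell command python3 steer.py 'ROWS' [OPENING]. ROWS is a JSON list of rows, 1 to 8 of them, each an object with the fields x, y, z (the shift in m), yaw (a turn about the tool's z in rad); a field left out counts as zero; each row shifts and turns the commanded pose from where the row before left it, along the tool's axes as they then stand; what a row does not reach is not made up. A row lasts 1/12 s, in which the tool goes at most 0.0417 m and 0.125 rad, less where a joint would pass 70% of its speed; a pose out of reach is approached as far as the arm can. OPENING is the opening from 0.0 (shut) to 1.0 (fully open), set as the command begins (- or left out keeps the last). The fingers move at their own pace and stop on an object; the grip force is fixed at half the most. Time passes only in rows, so rows that do not move let the fingers close. It prints the time, the measured TCP pose, the force, the opening and the grip force at its end. Input that does not fit is refused with a message, and nothing moves.
- telemetry.read_state(): the state, without advancing time (a new reading comes with each control period).
- get_image(name): name is "scene" or "top" or "wrist"; returns the picture (420x560x3 uint8, blue, green, red); there is no depth.
- camera_model(name): a dict with "intrinsics" (3x3 intrinsics, pixels), "origin" and "rotation" of the camera in the world. Camera axes: x right, y up, looking along -z (the intrinsics and any distortion apply to the point x, -y, -z); pixel columns grow to the right and rows downward; lengths in m; the calibration is good to about 2 mm. A picture is of the moment at which its call begins: read the wrist's pose just before it. camera_model takes no time and is no camera call; for the wrist camera it gives the pose at the moment of the call.
- workorder.sign_off(): hands the job in; it is judged then, once.
The state is a dict: "time": time; "joints": joint angles; "dq": joint speeds; "tau": joint torques, N m; "position": TCP position; "eef_rot": TCP orientation; "ft_force": force on the tool from outside, world axes, zero at the start; "moment": the same for the moment, N m; "opening": opening from 0.0 (shut) to 1.0 (fully open); "gripper_force": force on a finger pad.
Only numpy, scipy, OpenCV 4.12 (cv2) and the standard library are available. Lean on these libraries where they do the work, as an engineer would, in place of code of your own. Each camera call takes 0.05 s, during which the arm holds its last target. There are 200 camera calls.

### The job

A colleague needs to know which sample in the wooden box is sectioned next. With closed fingers, gently push the box's sliding lid fully open by the ledge on it, then point straight down at the hexagonal nut, holding your fingertips about 2 cm above it for some three seconds without touching any sample, and then push the lid fully shut again to keep the dust out. Nothing is pinched or picked up, and the other things on the bench stay where they are.

Things in the scene. Friction and masses are not known exactly. Their poses are not given: they have to be found in the camera images.
- sample_box: Beech box with a sliding lid, fixed on the worktop, 124 mm (its x) by 144 mm (its y), 42 mm high. Origin: on the worktop, under the crossing of the dividers between its four pockets; outer faces at x = +-62, y = -62 and +82 mm. Pockets 52 mm square, centred at x, y = +-27.5 mm, floor 8 mm and dividers 27 mm above the worktop. At y = 60 to 75 mm is a narrow empty slot.
- lid (a joint): Travel of the opaque lid, m: 0 fully shut, 0.105 fully open (both are stops). It slides level along the box's +y axis, takes 1.5 to 2 N, stays where it is left, and may start ajar by up to 25 mm. Its top is 37 mm above the worktop, between side lips 42 mm high and 110 mm apart; at 0 it spans y = -55 to +81.5 mm. Open, it clears all pockets.
- ledge (a point): Middle of the top of the finger ledge: a rounded wooden bar across the lid near its leading end, 88 mm long (along the box's x), 12 mm thick (along y), its top 55 mm above the worktop and 18 mm above the lid. Push one long face to open, the other to shut. It lies at box y = 64 mm plus the lid's travel.
- nut_top (a point): Centre of the top face of the hexagonal steel nut (24 mm across flats, 27 mm across corners, 13 mm high, hole through the middle), about 21 mm above the worktop. The nut lies loose in any one of the four pockets, up to 5 mm off its centre.
- hex_nut: The same nut; origin at the centre of its underside.
- ring: Plain round steel ring, 34 mm outside diameter, 10 mm high, loose in another pocket; origin at the centre of its underside.
- mount_a: Mounted specimen, a black disc 30 mm across, 16 mm high with a small bright metal face on top, in another pocket; origin at the centre of its underside.
- mount_b: Mounted specimen, an amber disc 30 mm across, 19 mm high with a small bright metal face on top, in the last pocket; origin at the centre of its underside.
- tweezers: Bystander: the tweezers (16 x 122 x 10 mm), on the worktop, origin at the centre of its underside. Leave it alone.
- indenter: Bystander: the standing spare indenter (20 mm across, 40 mm tall), on the worktop, origin at the centre of its underside. Leave it alone.
- weight: Bystander: the brass check weight (24 mm across, 28 mm tall), on the worktop, origin at the centre of its underside. Leave it alone.
- gauge_block: Bystander: the rectangular reference block (40 x 64 x 10 mm), on the worktop, origin at the centre of its underside. Leave it alone.

How it is judged:
By the outcome, as a careful person would: the job done as asked, in the order asked, and still so for the second after the job is handed in, with the robot touching nothing.
It also fails if it takes over 64 s, if anything falls off the work surface, if the arm or the gripper's body presses on something with over 40 N, if the wrist force passes 120 N, or if a joint passes its speed limit or range.

## Working session

There is one attempt and no reset: what is moved stays moved. The work goes in short steps, Python scripts to look and compute and a shell command to move; the robot and the scene stay as the last step left them, time stands still between calls to the robot, and variables do not carry over. Pictures are saved under pics/ and viewed, at most 10 in all, crops included, and the job is handed in when it is done.

```bash
ls; mkdir -p pics; python3 - <<'E'
from plant import arm, telemetry, workorder, get_image, camera_model
import cv2,numpy as np
s=telemetry.read_state();print(s)
for n in("top","scene"):
    im=get_image(n);cv2.imwrite(f"pics/{n}0.png",im)
    m=camera_model(n);print(n,m)
E
```

```text
pics
plant.py
steer.py
{'time': 0.0, 'joints': array([ 1.20343953e+00,  4.80854730e-01,  1.59684846e+00,  2.94296515e-05,
        1.06508179e+00, -4.66088152e-02]), 'dq': array([ 0.00113403, -0.0011716 ,  0.00017822, -0.00069968, -0.0002861 ,
       -0.00010648]), 'tau': array([-1.75649220e-03, -9.50665212e+01, -4.30201042e+01,  8.89543594e-05,
        1.18523795e-02,  5.09370875e-05]), 'position': array([0.2047733 , 0.61651119, 0.24936698]), 'eef_rot': array([-5.01651679e-01, -3.10100772e+00,  1.82445988e-03]), 'ft_force': array([0.09736685, 0.57728218, 0.4834495 ]), 'moment': array([-0.03574867,  0.03063417,  0.02453405]), 'gripper_force': 0.0, 'opening': 0.998681417630303}
top {'intrinsics': array([[507.66868429,   0.        , 274.48559347],
       [  0.        , 507.66868429, 210.98566881],
       [  0.        ,   0.        ,   1.        ]]), 'origin': array([ 0.22328162, -0.08262835,  1.15720931]), 'rotation': array([ 0.18251816, -0.17068292, -1.53344754])}
scene {'intrinsics': array([[498.07395793,   0.        , 279.37041674],
       [  0.        , 498.07395793, 212.23189561],
       [  0.        ,   0.        ,   1.        ]]), 'origin': array([-0.15592355, -0.69027901,  0.62492691]), 'rotation': array([ 0.96332437, -0.41396803, -0.72769325])}
```

View pics/top0.png

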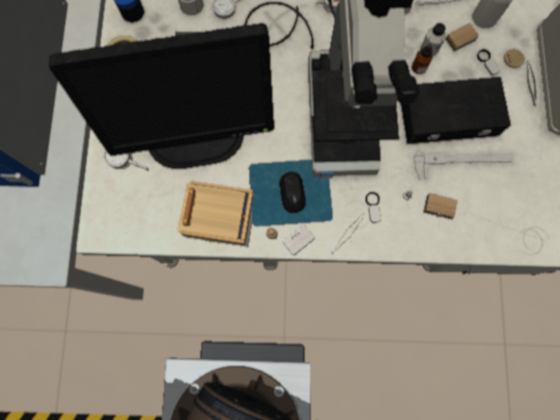

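View pics/scene0.png

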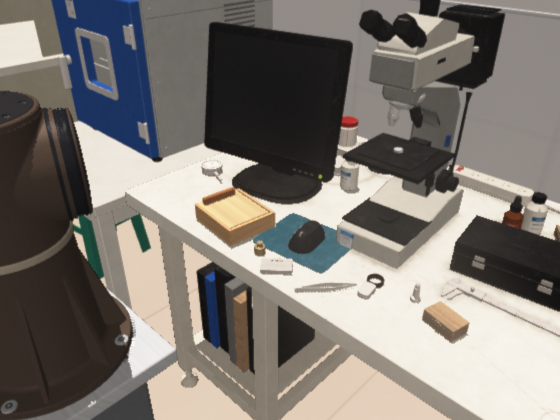

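The top view shows the box at about (216,212), with the ledge on its left at (188,205). A dark strip at about (243,215) means the lid is ajar. The monitor is just beyond the box, and the blue cabinet is at upper left. I'll zoom in to measure.

```bash
cat > h.py <<'E'
import numpy as np,cv2
from plant import arm, telemetry, workorder, get_image, camera_model
from scipy.spatial.transform import Rotation as R
def cam(n):
    m=camera_model(n);return m["intrinsics"],m["origin"],R.from_rotvec(m["rotation"]) if np.shape(m["rotation"])==(3,) else R.from_matrix(m["rotation"])
def px2w(c,uv,z):
    K,o,r=c;uv=np.atleast_2d(uv).astype(float)
    d=np.c_[(uv[:,0]-K[0,2])/K[0,0],-(uv[:,1]-K[1,2])/K[1,1],-np.ones(len(uv))]
    d=r.apply(d);return o+d*((z-o[2])/d[:,2])[:,None]
def w2px(c,p):
    K,o,r=c;q=r.inv().apply(np.atleast_2d(p)-o);return np.c_[K[0,0]*q[:,0]/-q[:,2]+K[0,2],-K[1,1]*q[:,1]/-q[:,2]+K[1,2]]
def boxpts(x,y,yaw,pts):
    p=np.array(pts,float);return np.c_[R.from_euler('z',yaw).apply(p)+[x,y,0]]
E
python3 - <<'E'
from h import *
c=cam("top")
im=cv2.imread("pics/top0.png")[170:255,165:290]
cv2.imwrite("pics/topc.png",cv2.resize(im,None,fx=6,fy=6,interpolation=cv2.INTER_CUBIC))
print(px2w(c,[[216,212],[188,205],[38,185],[78,250],[60,75],[270,130],[272,233]],0.0).round(3))
E
```

```text
[[ 0.483  0.067  0.   ]
 [ 0.497  0.134  0.   ]
 [ 0.536  0.493  0.   ]
 [ 0.383  0.38   0.   ]
 [ 0.821  0.476  0.   ]
 [ 0.69  -0.053  0.   ]
 [ 0.437 -0.066  0.   ]]
```

View pics/topc.png

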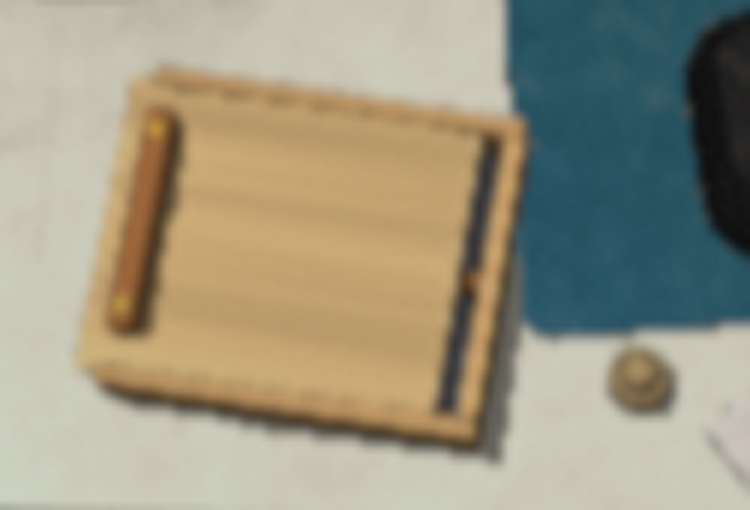

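```bash
cat > fit.py <<'E'
from h import *
from scipy.optimize import least_squares
c=cam("top")
obs=(np.array([[526,118],[476,442],[155,66],[98,380],[162,108],[121,330],[482,137],[437,410]])+.5)/6-.5+[165,170]
def model(q):
    x,y,a,t=q;t*=1
    return boxpts(x,y,a,[[.062,-.062,.042],[-.062,-.062,.042],[.062,.082,.042],[-.062,.082,.042],[.044,.064+t,.055],[-.044,.064+t,.055],[.055,-.055+t,.037],[-.055,-.055+t,.037]])
f=least_squares(lambda q:(w2px(c,model(q))-obs).ravel(),[.48,.06,-.1,.01],x_scale=[.01,.01,.1,.01],loss='soft_l1')
print(f.x.round(4),f.fun.reshape(-1,2).round(2))
x,y,a,t=f.x
print("ledge",boxpts(x,y,a,[[0,.064+t,.055],[0,.169,.055]]).round(4))
print("pockets",boxpts(x,y,a,[[i*.0275,j*.0275,.021] for i in(-1,1) for j in(-1,1)]).round(4))
c2=cam("scene");print(w2px(c2,model(f.x)).round(1))
im=cv2.imread("pics/scene0.png")
for p in w2px(c2,model(f.x)): cv2.circle(im,tuple(int(round(v*16)) for v in p),20,(0,0,255),-1,shift=4)
cv2.imwrite("pics/scenec.png",cv2.resize(im[170:260,170:300],None,fx=6,fy=6,interpolation=cv2.INTER_CUBIC))
from plant import arm, telemetry, workorder, get_image, camera_model
s=telemetry.read_state();print(R.from_rotvec(s["eef_rot"]).as_matrix().round(3))
E
python3 fit.py
```

```text
[ 0.474   0.0498 -0.1147  0.0096] [[ 0.39  0.06]
 [ 0.11 -0.67]
 [ 0.03 -0.01]
 [-0.55  0.47]
 [ 0.12 -0.53]
 [-0.23  0.37]
 [ 0.18 -0.61]
 [-0.08  0.91]]
ledge [[0.4824 0.1229 0.055 ]
 [0.4934 0.2177 0.055 ]]
pockets [[0.4436 0.0256 0.021 ]
 [0.4499 0.0803 0.021 ]
 [0.4982 0.0193 0.021 ]
 [0.5045 0.074  0.021 ]]
[[274.7 211.4]
 [229.2 230.5]
 [237.7 187.5]
 [193.7 203.7]
 [233.3 186.3]
 [201.9 197.8]
 [267.7 211.3]
 [227.6 228. ]]
[[-0.949  0.315 -0.   ]
 [ 0.315  0.949 -0.001]
 [ 0.    -0.001 -1.   ]]
```

View pics/scenec.png

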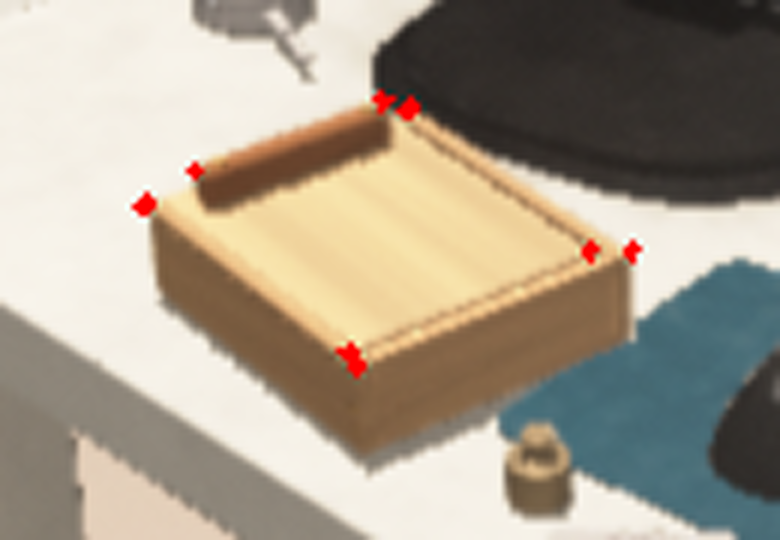

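```bash
cat > d.py <<'E'
import sys
from h import *
B=np.array([.474,.0498,-.1147])
s=telemetry.read_state();p=s["position"];Rm=R.from_rotvec(s["eef_rot"])
b=R.from_euler('z',-B[2]).apply(p-[B[0],B[1],0])
M=Rm.as_matrix();yaw=np.arctan2(M[1,1],M[0,1])-np.pi/2-B[2]
print("t",s["time"],"TCP in box",b.round(4),"tooly err to box y (rad)",round(yaw,4),"F box",R.from_euler('z',-B[2]).apply(s["ft_force"]).round(2),"q",s["joints"].round(2),"op",round(s["opening"],3))
if len(sys.argv)>3:
    t=boxpts(*B,[[float(v) for v in sys.argv[1:4]]])[0]
    print("tool delta",Rm.inv().apply(t-p).round(4),"turn",round(yaw,4),"(tool z, after translation)")
E
python3 d.py 0 .035 .16
```

```text
t 0.1 TCP in box [-0.3323  0.5322  0.2494] tooly err to box y (rad) -0.2061 F box [-0.58  0.54 -0.1 ] q [ 1.2   0.48  1.6   0.    1.07 -0.05] op 0.996
tool delta [-0.427  -0.4186  0.0899] turn -0.2061 (tool z, after translation)
```

```bash
python3 steer.py '[{"yaw": -0.103},{"yaw": -0.103},{"x": -0.02,"y": -0.03},{"x": -0.02,"y": -0.03},{"x": -0.02,"y": -0.03},{"x": -0.02,"y": -0.03},{"x": -0.02,"y": -0.03},{"x": -0.02,"y": -0.03}]' 0.0; python3 steer.py '[{"x": -0.02,"y": -0.03},{"x": -0.02,"y": -0.03},{"x": -0.02,"y": -0.03},{"x": -0.02,"y": -0.03},{"x": -0.02,"y": -0.03},{"x": -0.02,"y": -0.03},{"x": -0.02,"y": -0.03},{"x": -0.02,"y": -0.03}]'; python3 d.py 0 .035 .16
```

```text
time: 0.77
position: [0.3038, 0.4226, 0.2498]
eef_rot: [-0.18, -3.136, 0.001]
ft_force: [0.6, 0.1, 0.1]
opening: 0.001
gripper_force: 0.0
time: 1.43
position: [0.4353, 0.1658, 0.2499]
eef_rot: [-0.18, -3.136, 0.0]
ft_force: [0.8, 0.6, 0.9]
opening: 0.0
gripper_force: 0.0
t 1.4333 TCP in box [-0.0517  0.1108  0.2499] tooly err to box y (rad) -0.0 F box [0.75 0.68 0.87] q [ 0.3   0.22  2.   -0.    0.92 -1.16] op 0.0
tool delta [-0.0517 -0.0758  0.0899] turn -0.0 (tool z, after translation)
```

```bash
python3 steer.py '[{"x": -0.017,"y": -0.026,"z": 0.02},{"x": -0.017,"y": -0.026,"z": 0.02},{"x": -0.017,"y": -0.026,"z": 0.02},{"z": 0.03},{"z": 0.02},{}]'; python3 d.py 0 .035 .062; python3 - <<'E'
from h import *
cv2.imwrite("pics/w1.png",np.hstack([get_image("wrist")[:, :],]))
cv2.imwrite("pics/t1.png",cv2.resize(get_image("scene")[130:260,140:330],None,fx=4,fy=4))
E
```

```text
time: 1.93
position: [0.4745, 0.0833, 0.1367]
eef_rot: [-0.182, -3.13, 0.002]
ft_force: [-2.1, 0.2, -0.4]
opening: -0.0
gripper_force: 0.0
t 1.9333 TCP in box [-0.0033  0.0333  0.1367] tooly err to box y (rad) -0.0015 F box [-2.14 -0.04 -0.39] q [ 0.11  0.41  2.08  0.    0.65 -1.34] op -0.0
tool delta [-0.0037  0.0018  0.0746] turn -0.0015 (tool z, after translation)
```

View pics/w1.png

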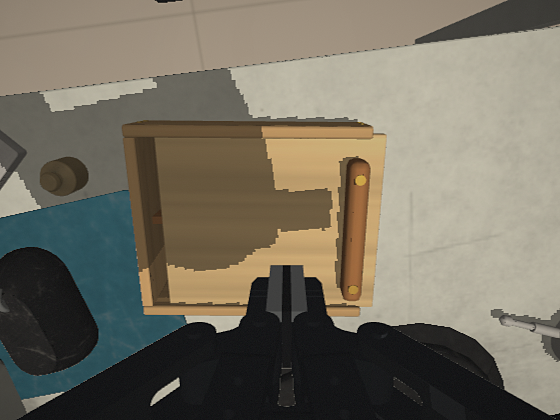

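The wrist view shows closed fingertips at about (287,268), over the lid. The ledge runs from (361,159) to (351,299), and the brass weight is at (63,176). Next I'll check the ledge position against the fit.

```bash
python3 - <<'E'
from h import *
B=[.474,.0498,-.1147];c=cam("wrist")
f=lambda uv,z:(R.from_euler('z',-B[2]).apply(px2w(c,uv,z)-[B[0],B[1],0])*1e3).round(1)
print("ledge ends",f([[361,159],[351,299]],.055)); print("corners (-62,-62) (-62,82) (62,-62)",f([[123,126],[372,128],[144,312]],.042))
E
python3 d.py 0 .035 .062
```

```text
ledge ends [[-44.3  75.2  55. ]
 [ 43.2  74.2  55. ]]
corners (-62,-62) (-62,82) (62,-62) [[-61.1 -59.3  42. ]
 [-59.9  83.   42. ]
 [ 60.7 -61.2  42. ]]
t 2.0333 TCP in box [-0.0017  0.0344  0.1399] tooly err to box y (rad) -0.0001 F box [-0.36 -0.69 -0.66] q [ 0.11  0.41  2.08  0.    0.66 -1.34] op -0.0
tool delta [-0.0019  0.0006  0.0779] turn -0.0001 (tool z, after translation)
```

```bash
python3 steer.py '[{"z": 0.02},{"z": 0.02},{"z": 0.018},{"z": 0.01},{"z": 0.008},{},{}]'; python3 d.py 0 .05 .063;python3 steer.py '[{"y": 0.006},{"y": 0.006},{"y": 0.004},{"y": 0.004},{"y": 0.004},{"y": 0.004},{}]'; python3 d.py
```

```text
time: 2.62
position: [0.4771, 0.0844, 0.0646]
eef_rot: [0.18, 3.136, 0.0]
ft_force: [-0.6, 0.2, -0.1]
opening: 0.004
gripper_force: 0.0
t 2.6167 TCP in box [-0.0009  0.0348  0.0646] tooly err to box y (rad) 0.0003 F box [-0.64  0.14 -0.08] q [ 0.11  0.54  2.12 -0.    0.47 -1.34] op 0.004
tool delta [-0.0009  0.0152  0.0016] turn 0.0003 (tool z, after translation)
time: 3.2
position: [0.4801, 0.1128, 0.0641]
eef_rot: [0.179, 3.136, 0.0]
ft_force: [0.7, 0.5, 0.4]
opening: -0.0
gripper_force: 0.0
t 3.2 TCP in box [-0.0011  0.0632  0.0641] tooly err to box y (rad) 0.0005 F box [0.6  0.53 0.42] q [ 0.17  0.55  2.1   0.    0.49 -1.29] op -0.0
```

```bash
python3 steer.py '[{"y": 0.003},{"y": 0.003},{"y": 0.003}]'|grep force; python3 d.py;  python3 steer.py '[{"y": 0.003},{"y": 0.003},{"y": 0.003}]'|grep force; python3 d.py; python3 - <<'E'
from h import *
a=get_image("scene");cv2.imwrite("pics/s2.png",cv2.resize(np.hstack([a[150:250,150:290]]),None,fx=5,fy=5))
cv2.imwrite("pics/w2.png",get_image("wrist"))
E
```

```text
ft_force: [0.9, -1.9, 1.2]
gripper_force: 0.8
t 3.45 TCP in box [-0.0012  0.0716  0.064 ] tooly err to box y (rad) -0.0003 F box [ 1.09 -1.82  1.2 ] q [ 0.19  0.56  2.1  -0.    0.49 -1.27] op -0.004
ft_force: [0.1, -1.5, 0.6]
gripper_force: 0.8
t 3.7 TCP in box [-0.0012  0.0808  0.064 ] tooly err to box y (rad) -0.0001 F box [ 0.32 -1.52  0.61] q [ 0.2   0.56  2.09 -0.    0.49 -1.25] op -0.0
```

View pics/w2.png

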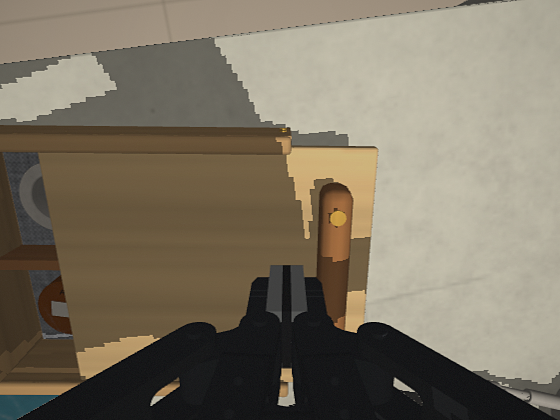

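The ledge's near end is at (336,184) with the fingers just left of it, and the lid is moving at 1.5 N. The ring shows at (35,195) and the amber mount at (50,303), so the nut is in a +y pocket.

```bash
python3 - <<'E'
from h import *
B=[.474,.0498,-.1147];c=cam("wrist")
f=lambda uv,z:(R.from_euler('z',-B[2]).apply(px2w(c,uv,z)-[B[0],B[1],0])*1e3).round(1)
print("ledge end, button",f([[336,183],[338,218]],.055),"lid lead edge",f([[376,148]],.037))
E
python3 steer.py '[{"y": 0.005},{"y": 0.007},{"y": 0.008},{"y": 0.008},{"y": 0.008},{"y": 0.008},{"y": 0.006},{"y": 0.004}]'|grep force; python3 d.py
```

```text
ledge end, button [[-48.3  98.2  55. ]
 [-35.1  99.4  55. ]] lid lead edge [[-58.1 115.8  37. ]]
ft_force: [0.4, -2.1, -0.0]
gripper_force: 0.7
t 4.4667 TCP in box [-0.0012  0.1355  0.064 ] tooly err to box y (rad) 0.0006 F box [ 0.61 -2.   -0.02] q [ 0.3   0.58  2.04  0.    0.53 -1.15] op 0.0
```

```bash
python3 steer.py '[{"y": 0.003},{"y": 0.003},{"y": 0.003},{"y": 0.002},{"y": 0.001},{}]'|grep force; python3 d.py; python3 steer.py '[{"y": 0.001},{"y": 0.001},{"y": 0.001},{}]'|grep force; python3 d.py
```

```text
ft_force: [0.1, -0.4, 0.0]
gripper_force: 0.1
t 4.9667 TCP in box [-0.0012  0.1466  0.064 ] tooly err to box y (rad) -0.0001 F box [ 0.18 -0.41  0.02] q [ 0.32  0.58  2.03  0.    0.53 -1.13] op 0.0
ft_force: [-0.1, -0.1, 0.2]
gripper_force: 0.4
t 5.3 TCP in box [-0.0013  0.1495  0.064 ] tooly err to box y (rad) -0.0002 F box [-0.11 -0.14  0.18] q [ 0.33  0.58  2.02  0.    0.54 -1.13] op -0.002
```

```bash
for i in 1 2; do python3 steer.py '[{"y": 0.001},{"y": 0.001}]'|grep force; python3 d.py|cut -c1-120; done
```

```text
ft_force: [1.9, -10.3, -1.1]
gripper_force: 4.3
t 5.4667 TCP in box [-0.0014  0.1513  0.0639] tooly err to box y (rad) -0.0 F box [ 3.07 -9.97 -1.07] q [ 0.33  0.58  2.
ft_force: [4.1, -27.1, 0.9]
gripper_force: 12.6
t 5.6333 TCP in box [-0.0016  0.1522  0.0638] tooly err to box y (rad) 0.0006 F box [  7.19 -26.47   0.86] q [ 0.33  0.5
```

The stop is reached at TCP y ≈ 151 mm. I'll back off, rise and look into the pockets.

```bash
python3 steer.py '[{"y": -0.004},{"y": -0.008},{"y": -0.01,"z": -0.02},{"y": -0.02,"z": -0.035},{"y": -0.025,"z": -0.03},{"y": -0.025,"z": -0.03},{"y": -0.025,"z": -0.01},{}]'|grep force; python3 d.py; python3 - <<'E'
from h import *
cv2.imwrite("pics/w3.png",get_image("wrist"))
E
```

```text
ft_force: [1.4, -0.3, -0.1]
gripper_force: 0.0
t 6.3 TCP in box [-0.0003  0.0336  0.1918] tooly err to box y (rad) -0.0016 F box [ 1.47 -0.1  -0.14] q [ 0.11  0.33  2.03 -0.    0.78 -1.34] op 0.001
```

View pics/w3.png

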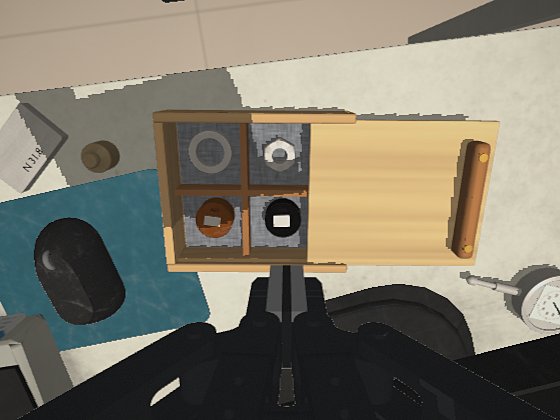

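The lid is open. The hexagonal nut is at about (279,152), in the −x,+y pocket. The ring is at (210,152), the amber mount at (215,217), the black mount at (282,218), and the ledge at (473,200). A crop will give the nut's centre.

```bash
python3 d.py; python3 - <<'E'
from h import *
B=[.474,.0498,-.1147];c=cam("wrist");im=get_image("wrist")
cv2.imwrite("pics/w4.png",cv2.resize(im[110:270,160:330],None,fx=4,fy=3.7,interpolation=cv2.INTER_CUBIC) if 0 else cv2.resize(im[115:195,240:340],None,fx=7,fy=7,interpolation=cv2.INTER_CUBIC))
f=lambda uv,z:(R.from_euler('z',-B[2]).apply(px2w(c,uv,z)-[B[0],B[1],0])*1e3).round(1)
print("ledge ends",f([[480,139],[465,258]],.055),"corners",f([[154,114],[356,116],[167,270]],.042),"lid rear/front",f([[310,122],[499,123]],.037),"nut",f([[279,152]],.021))
E
```

```text
t 6.35 TCP in box [-0.0006  0.0349  0.1905] tooly err to box y (rad) -0.0026 F box [-0.42 -0.09  0.07] q [ 0.11  0.33  2.03  0.    0.78 -1.34] op 0.001
ledge ends [[-47.2 165.6  55. ]
 [ 40.8 168.   55. ]] corners [[-63.4 -57.2  42. ]
 [-61.7  83.3  42. ]
 [ 56.5 -60.1  42. ]] lid rear/front [[-57.3  51.7  37. ]
 [-56.2 186.6  37. ]] nut [[-33.5  29.1  21. ]]
```

View pics/w4.png

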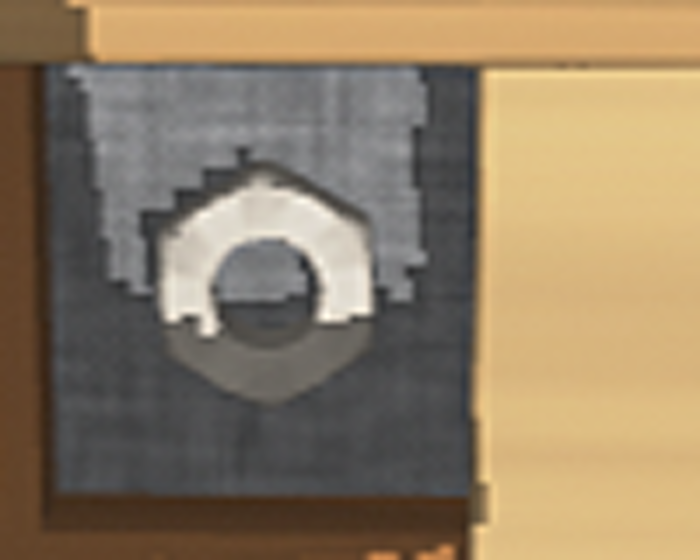

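```bash
python3 d.py; python3 - <<'E'
from h import *
B=[.474,.0498,-.1147];c=cam("wrist");im=get_image("wrist")
f=lambda uv,z:(R.from_euler('z',-B[2]).apply(px2w(c,uv,z)-[B[0],B[1],0])*1e3).round(1)
g=lambda U:(np.array(U,float)+.5)/7-.5+[240,115]
print("nut c",f(g([[267,290],[266,293]]),.021), "extents",f(g([[267,174],[267,405],[160,290],[373,290]]),.021))
print("pocket floor corners (-1.5,53.5?),(-1.5,1.5)",f(g([[472,492],[55,492]]),.008))
t=cam("top");im=get_image("top");cv2.imwrite("pics/t5.png",im)
E
```

```text
t 6.4 TCP in box [-0.001   0.0357  0.1896] tooly err to box y (rad) -0.0021 F box [-0.21  0.9  -0.37] q [ 0.11  0.33  2.03  0.    0.78 -1.34] op 0.001
nut c [[-31.1  28.9  21. ]
 [-30.8  28.8  21. ]] extents [[-43.8  29.1  21. ]
 [-18.2  28.8  21. ]
 [-31.1  17.1  21. ]
 [-31.1  40.6  21. ]]
pocket floor corners (-1.5,53.5?),(-1.5,1.5) [[-4.9 52.6  8. ]
 [-5.1  3.4  8. ]]
```

```bash
python3 steer.py '[{"x": 0.015,"y": -0.0035},{"x": 0.015,"y": -0.0035},{"z": 0.03},{"z": 0.03},{"z": 0.02},{"z": 0.01},{},{}]'|grep force; python3 d.py -.031 .0287 .06; python3 - <<'E'
from h import *
cv2.imwrite("pics/w6.png",get_image("wrist"))
E
```

```text
ft_force: [0.2, -0.5, 0.2]
gripper_force: 0.0
t 7.1667 TCP in box [-0.032   0.03    0.0982] tooly err to box y (rad) 0.0009 F box [ 0.28 -0.45  0.22] q [ 0.12  0.45  2.17  0.    0.52 -1.34] op -0.0
tool delta [-0.0011 -0.0012  0.0382] turn 0.0009 (tool z, after translation)
```

View pics/w6.png

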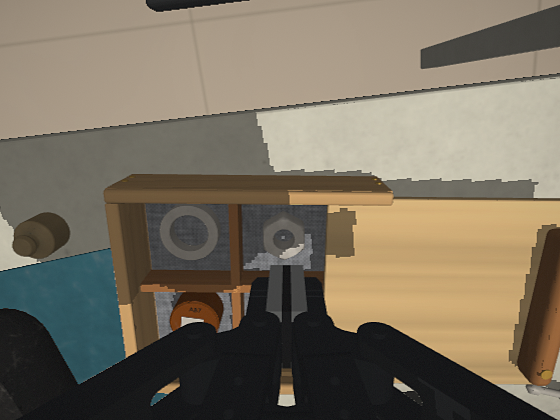

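The nut's centre is at about (284,238), just ahead of the fingertips at (287,266). I'll compute its position again before descending.

```bash
python3 - <<'E'
from h import *
B=[.474,.0498,-.1147];c=cam("wrist")
f=lambda uv,z:(R.from_euler('z',-B[2]).apply(px2w(c,uv,z)-[B[0],B[1],0])*1e3).round(1)
print("nut",f([[284,238],[284,216],[284,261],[263,238],[304,238]],.021))
E
python3 d.py -.031 .029 .06
```

```text
nut [[-30.   28.2  21. ]
 [-43.2  28.2  21. ]
 [-15.6  28.2  21. ]
 [-29.9  16.3  21. ]
 [-30.   39.6  21. ]]
t 7.2167 TCP in box [-0.0314  0.03    0.0988] tooly err to box y (rad) 0.0008 F box [-0.1  -0.21  0.42] q [ 0.12  0.45  2.17  0.    0.52 -1.34] op 0.002
tool delta [-0.0004 -0.001   0.0388] turn 0.0008 (tool z, after translation)
```

```bash
python3 steer.py '[{"x": -0.001,"y": -0.0015,"z": 0.015},{"z": 0.012},{"z": 0.008},{"z": 0.004},{},{}]'|grep force; python3 d.py -.0302 .0285 .06; for i in 1 2 3 4 5; do python3 steer.py '[{},{},{},{},{},{},{},{}]' | grep -E 'time|pos'; done; python3 d.py
```

```text
ft_force: [-0.7, 0.5, 0.1]
gripper_force: 0.0
t 7.7167 TCP in box [-0.0301  0.0281  0.0604] tooly err to box y (rad) 0.0001 F box [-0.79  0.43  0.08] q [ 0.11  0.53  2.19 -0.    0.42 -1.34] op -0.001
tool delta [0.0001 0.0004 0.0004] turn 0.0001 (tool z, after translation)
time: 8.38
position: [0.4472, 0.0811, 0.06]
time: 9.05
position: [0.4472, 0.0811, 0.06]
time: 9.72
position: [0.4472, 0.0811, 0.06]
time: 10.38
position: [0.4472, 0.0811, 0.06]
time: 11.05
position: [0.4472, 0.0811, 0.06]
t 11.05 TCP in box [-0.0302  0.028   0.06  ] tooly err to box y (rad) -0.0001 F box [-0.49 -0.14  0.49] q [ 0.11  0.53  2.19 -0.    0.42 -1.34] op -0.0
```

```bash
python3 steer.py '[{},{},{},{"z": -0.015},{"z": -0.025},{"z": -0.02},{"x": -0.006,"y": 0.025},{"x": -0.008,"y": 0.03}]'|grep force;python3 steer.py '[{"x": -0.008,"y": 0.035},{"x": -0.008,"y": 0.035},{"y": 0.035},{"y": 0.022},{},{}]'|grep force; python3 d.py 0 .21 .064
```

```text
ft_force: [0.8, -0.7, 0.4]
gripper_force: 0.0
ft_force: [0.5, -0.9, -0.3]
gripper_force: 0.0
t 12.2167 TCP in box [-0.0006  0.211   0.1197] tooly err to box y (rad) 0.0021 F box [ 0.6  -0.8  -0.26] q [ 0.43  0.52  1.92 -0.    0.7  -1.03] op 0.002
tool delta [-0.0006 -0.001   0.0557] turn 0.0021 (tool z, after translation)
```

```bash
python3 steer.py '[{"z": 0.02},{"z": 0.018},{"z": 0.01},{"z": 0.008},{},{}]'|grep force; python3 d.py; python3 steer.py '[{"y": -0.006},{"y": -0.005},{"y": -0.004},{"y": -0.004},{"y": -0.004},{"y": -0.004},{"y": -0.004}]'|grep force; python3 d.py
```

```text
ft_force: [0.6, 0.4, -0.2]
gripper_force: 0.0
t 12.7167 TCP in box [-2.000e-04  2.095e-01  6.400e-02] tooly err to box y (rad) -0.0006 F box [ 0.51  0.5  -0.23] q [ 0.42  0.61  1.95 -0.    0.58 -1.03] op -0.002
ft_force: [0.7, 0.5, 2.0]
gripper_force: 1.0
t 13.3 TCP in box [-1.000e-04  1.787e-01  6.420e-02] tooly err to box y (rad) -0.0002 F box [0.61 0.54 2.01] q [ 0.38  0.6   1.99  0.    0.56 -1.08] op 0.002
```

```bash
python3 steer.py '[{"y": -0.006},{"y": -0.008},{"y": -0.008},{"y": -0.008},{"y": -0.008},{"y": -0.008}]'|grep force; python3 d.py; python3 steer.py '[{"y": -0.008},{"y": -0.008},{"y": -0.008},{"y": -0.006},{"y": -0.004}]'|grep force; python3 d.py
```

```text
ft_force: [-1.3, 2.0, 2.0]
gripper_force: 1.2
t 13.8 TCP in box [-0.0003  0.132   0.064 ] tooly err to box y (rad) -0.0003 F box [-1.54  1.84  1.96] q [ 0.3   0.58  2.04  0.    0.53 -1.16] op 0.001
ft_force: [-0.8, 2.2, 1.1]
gripper_force: 0.8
t 14.2167 TCP in box [-0.0004  0.0981  0.0639] tooly err to box y (rad) -0.0005 F box [-1.07  2.07  1.14] q [ 0.24  0.56  2.07 -0.    0.51 -1.22] op -0.002
```

```bash
python3 steer.py '[{"y": -0.003},{"y": -0.003},{"y": -0.003},{"y": -0.002},{"y": -0.001},{}]'|grep force; python3 d.py; for i in 1 2 3; do python3 steer.py '[{"y": -0.0008},{}]'|grep force; done; python3 d.py
```

```text
ft_force: [0.3, 0.4, -0.6]
gripper_force: 0.0
t 14.7167 TCP in box [-0.0002  0.0869  0.064 ] tooly err to box y (rad) -0.0001 F box [ 0.29  0.47 -0.58] q [ 0.21  0.56  2.08 -0.    0.5  -1.24] op 0.004
ft_force: [0.1, 0.6, -0.8]
gripper_force: 0.4
ft_force: [-0.4, 0.6, -0.8]
gripper_force: 0.5
ft_force: [-0.7, 0.8, -0.3]
gripper_force: 0.5
t 15.2167 TCP in box [-0.0002  0.0846  0.064 ] tooly err to box y (rad) -0.0 F box [-0.8   0.76 -0.26] q [ 0.21  0.56  2.08 -0.    0.5  -1.25] op 0.003
```

```bash
python3 steer.py '[{"y": -0.001},{"y": -0.0006},{}]'|grep ft_; python3 d.py|cut -c1-130; python3 steer.py '[{"y": -0.0006},{}]'|grep ft_;python3 d.py|cut -c1-130
```

```text
ft_force: [0.5, 3.6, -0.8]
t 15.4667 TCP in box [-0.0002  0.083   0.064 ] tooly err to box y (rad) -0.0002 F box [ 0.04  3.66 -0.79] q [ 0.21  0.56  2.09  0.
ft_force: [0.0, 7.5, -1.0]
t 15.6333 TCP in box [-0.0001  0.0827  0.064 ] tooly err to box y (rad) -0.0004 F box [-0.85  7.48 -1.01] q [ 0.21  0.56  2.09  0.
```

```bash
python3 steer.py '[{"y": -0.0006},{}]'|grep ft_;python3 d.py|cut -c1-130
```

```text
ft_force: [-0.6, 12.9, -1.1]
t 15.8 TCP in box [-0.0001  0.0824  0.0641] tooly err to box y (rad) -0.0005 F box [-2.12 12.77 -1.08] q [ 0.21  0.56  2.09  0.
```

The closed stop is reached at 13 N. I'll back away, rise and check.

```bash
python3 steer.py '[{"y": 0.004},{"y": 0.008},{"y": 0.01,"z": -0.015},{"z": -0.03},{"y": -0.02,"z": -0.03},{"y": -0.03,"z": -0.03},{"y": -0.02,"z": -0.02},{}]'|grep force; python3 steer.py '[{},{}]'|grep time; python3 d.py|cut -c1-70; python3 - <<'E'
from h import *
cv2.imwrite("pics/w7.png",get_image("wrist"))
E
```

```text
ft_force: [1.5, -0.1, 1.3]
gripper_force: 0.0
time: 16.63
t 16.6333 TCP in box [-0.0003  0.0346  0.1882] tooly err to box y (rad
```

View pics/w7.png

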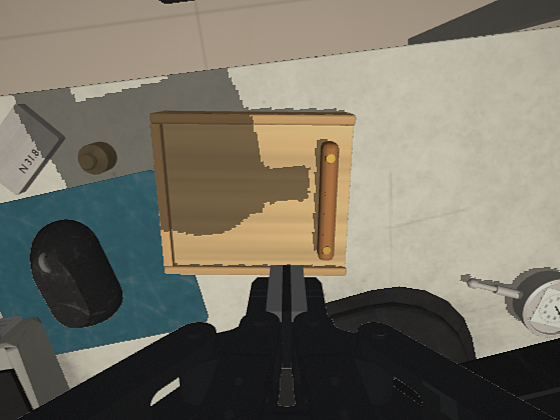

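The lid is flush with no gap at its rear edge (168,190), and the ledge is at (328,200), level with the box end. The bystanders haven't moved and the arm is clear, so I'm handing in.

```bash
python3 -c "
from plant import arm, telemetry, workorder, get_image, camera_model
print(workorder.sign_off())"
```

```text
the job is handed in; nothing more can be done
None
```

The lid was pushed fully open, the fingertips pointed about 2 cm above the hexagonal nut (the pocket nearest the robot on the ledge side) for about 3.5 s without touching any sample, the lid was pushed fully shut, and the job was handed in at about 17 s; the open stop took a brief push of about 27 N, firmer than intended.

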